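# Fit the goldsmith's bench pin into its tapered dovetail holder

### The arm

A 7-joint arm with a two-finger parallel gripper is mounted at the origin on the work surface. World frame = base frame: x ahead of the robot, y to its left, z up, the work surface at z = 0. Lengths are in m, angles in rad, forces in N, time in s.
With the tool pointing down it reaches from about 0.35 to 0.9 m from the base axis. Payload 8.1 kg.
Tool frame: the origin (TCP) lies between the finger pads; the fingertips stand 25 mm ahead of it and the grasp point (between the pads) lies 6 mm ahead of it; z points along the fingers, y is the direction in which the jaws open and shut (so a half turn about z gives the same grasp; the last joint's range is limited). The gripper opens to 92 mm and grips with 3 to 60 N. Pads are 19 mm wide; open, the fingers measure 130 mm over their backs; the gripper's body (75 mm by 190 mm) begins 47 mm behind the grasp point.
Start: joints at [-1.326, 0.434, 0.025, 1.573, -0.012, 1.134, -0.075], TCP at [0.213, 0.588, 0.252] pointing down, gripper open.
Joint ranges: [-2.62, 2.62], [-0.44, 2.09], [-1.27, 1.32], [0.08, 2.57], [-1.32, 4.46], [0.12, 2], [-2.74, 2.74]. Speed limits (rad/s): [2.22, 2.22, 3.01, 3.01, 3.14, 3.14, 3.14].

### API

Orientations are given as a rotation vector (axis times angle).
In Python, from cell import * gives the robot as it stands.
- The arm moves only by the shell command python3 -m jog 'ROWS' [FORCE]. ROWS is JSON, one flat list of numbers, 5 for each row, row after row: the finger opening in mm, from 0 to 91.8, then the shift along the tool's x, y, z in units of 40 mm (1.0 is 40 mm), then the turn about the tool's z in units of 6 degrees (1.0 is 6 degrees). A call has 1 to 20 rows; each row shifts and turns the pose as measured when the row begins, along the tool's axes as they then stand; what a row does not reach is not made up. A row lasts 1/12 s, in which the tool goes at most 41.7 mm and 7.16 degrees, less where a joint would pass 70% of its speed; a pose out of reach is approached as far as the arm can. A call is refused whole if a number of a shift passes 1 or a number of a turn 1, either way. A call with a gripper value outside its range is refused whole. The fingers move at their own pace and stop on an object; FORCE is the grip in N (left out, the last holds). Time passes only in rows, so rows that do not move let the fingers close. It gives the time, the measured TCP pose, the force and the opening at its end, in the units of the state.
- observe(): the state, without advancing time (a new reading comes with each control period).
- get_image(name): name is "scene" or "side" or "wrist"; returns the picture (384x512x3 uint8, red, green, blue); there is no depth.
- camera_params(name): a dict with "intrinsics" (3x3 intrinsics, pixels), "xyz" and "orientation" of the camera in the world. Camera axes: x right, y down, z forward; pixel columns grow to the right and rows downward; lengths in m; the calibration is good to about 2 mm. A picture is of the moment at which its call begins: read the wrist's pose just before it. camera_params takes no time and is no camera call; for the wrist camera it gives the pose at the moment of the call.
- sign_off(): hands the job in, once; it reports no verdict.
The state is a dict: "clock": time; "joints": joint angles; "dq": joint speeds; "joint_efforts": joint torques, N m; "position": TCP position; "ee_rot": TCP orientation; "force": force on the tool from outside, world axes, zero at the start; "ft_torque": the same for the moment, N m; "width": opening from 0.0 (shut) to 1.0 (fully open).
Only numpy, scipy, OpenCV 4.12 (cv2) and the standard library are available. Lean on these libraries where they do the work, as an engineer would, in place of code of your own. Each camera call takes 0.05 s, during which the arm holds its last target. There are 200 camera calls.

### The job

Fit the bench pin into its holder: pick it up, enter its dovetail foot nose first into the mouth of the tapered way, slide it along until it binds, and press it tight with a firm but measured push, so that it stays wedged between the cheeks when you let go. Do not ram or force it, and leave the other things on the bench where they lie.

Things in the scene. Friction and masses are not known exactly. Their poses are not given: they have to be found in the camera images.
- bench_pin: Bench pin, about 0.24 kg, loose: a pale wooden board on a steel dovetail foot, standing on its foot on the bench. Origin: middle of the foot's underside; +x to the foot's nose (enters first), -x to the board's V-notched end, z up. Foot: x -28 to 28, 10 high, sides leaning in 25 deg; underside 30 wide at the nose, 36.7 at the tail. Above it a 4 high neck. Centre of mass at x -9.
- pin_board (a point): On the pin, x -9, y 0, z 24 in its frame: middle of the board's height over the centre of mass, the place to grip across the board. Board: x -98 to 28, 50 wide (y -25 to 25), z 14 to 34, its top falling to z 28 at the notched end.
- pin_tips (a point): On the pin, x -98, y 0, z 21 in its frame: midway between the board's two prong ends, flat faces square to x, each 13 wide (from y 12 to 25 either side of the V notch, which is 45 deep) and z 14 to 28. Push here along the pin's +x. The pin let go part-way in stands by itself on the way's floor and apron.
- holder: Bench-pin holder, a steel bracket bolted to the bench. Origin: on the bench under the middle of the way's mouth; +x points into the way (sliding direction, away from the robot), z up. Flange x -12 to 102, 124 wide. On top the way: floor z 40, cheek tops z 50. Left of it a flat anvil face level with the cheek, out to y 62; right a jaw and a ledge, z 50, out to y -52.
- way_mouth (a point): Middle of the way's floor at its mouth, 40 above the holder's origin. The way is 92 long (x 0 to 92), between two undercut cheeks 10 high leaning in 25 deg; at the floor it is 38.6 wide at the mouth and each side narrows 0.06 mm per mm, as the pin's foot does. The floor runs out 18 farther before the mouth as an apron.
- way_seat (a point): On the way's floor, 44 past the mouth: on average the place of the pin's origin when it binds. The way's right cheek is a jaw set by screws up to 1.3 mm nearer or farther, so the pin binds with its origin anywhere from 33 to 56 past the mouth, a little deeper as it is pressed. This cannot be measured, it must be felt: the way has no stop.
- jaw_screws (a point): On the holder, x 46, y -42.5, z 50: top of the ledge that carries the jaw's screws. How the way feels: the pin slides with 1 to 4 N until it binds; there the force rises within tenths of a mm and the pin stops. Press it there along the way to 14 to 20 N: under about 11 N it is not tight, over 25 N it is forced. Once pressed it stays wedged when let go.
- solder_block: Bystander: grey-white soldering block, 80 x 75 x 30, loose. Origin: middle of its underside.
- ring_blank: Bystander: brass ring 23 across, 7 high, lying on the soldering block. Origin: middle of its underside.
- screwdriver: Bystander: screwdriver 170 long, handle 26 thick, lying near the middle of the bench. Origin: its middle, on the bench.
- hammer: Bystander: hammer 240 long, lying at the right. Origin: its middle, on the bench.
- flux_jar: Bystander: amber glass jar 48 across, 55 high with lid, at the back right. Origin: middle of its underside.
- ring_clamp: Bystander: wooden ring clamp 155 long, 28 wide, 22 high, lying near the robot. Origin: its middle, on the bench.
- pliers: Bystander: pliers 140 long, 12 high, lying at the left. Origin: near their middle, on the bench.
Not all that is in view belongs to the job. Leave any black look-alike of the bench_pin alone. Leave any yellow look-alike of the holder alone.

How it is judged:
On the way, in this order (a step that is already met when the one before it is completed fails the run):
1. the pin's foot has entered the mouth of the way, nose first, standing level on the way's floor (x of bench_pin in the frame of holder between -0.022 and 0.065 m and y of bench_pin in the frame of holder between -0.006 and 0.006 m and z of bench_pin in the frame of holder between 0.0375 and 0.045 m and angle between the x axis of bench_pin and the x axis of holder, either way round below 0.15 rad and angle between bench_pin's own z axis and vertical below 0.1 rad), for 0.2 s.
2. the pin is wedged: it has bound between the cheeks and is pressed tight (x of bench_pin in the frame of holder between 0.029 and 0.06 m and y of bench_pin in the frame of holder between -0.003 and 0.003 m and z of bench_pin in the frame of holder between 0.0375 and 0.0415 m and angle between the x axis of bench_pin and the x axis of holder, either way round below 0.03 rad and contact force between bench_pin and holder above 38 N), for 0.1 s.
At the end, for the whole second after the job is handed in: The pin sits level and straight (0.03 rad) in the way, wedged where it binds (origin 29 to 60 mm past the mouth, within 3 mm of the middle, foot on the floor), at rest, let go, and still gripped: contact force with the holder over 8 N (its weight alone gives 2 to 3 N) (x of bench_pin in the frame of holder between 0.029 and 0.06 m and y of bench_pin in the frame of holder between -0.003 and 0.003 m and z of bench_pin in the frame of holder between 0.0375 and 0.0415 m and angle between the x axis of bench_pin and the x axis of holder, either way round below 0.03 rad and angle between bench_pin's own z axis and vertical below 0.04 rad and contact force between bench_pin and holder above 8 N and linear speed of bench_pin below 0.01 m/s); the robot touches nothing.
It fails at once if the pin is rammed or forced: contact force between pin and holder over 100 N (contact force between bench_pin and holder above 100 N).
It fails at once if the pin is tipped over (more than 45 degrees) (angle between bench_pin's own z axis and vertical above 0.8 rad).
It fails at once if a bystander is shifted by more than 30 mm (distance of any of solder_block, ring_blank, screwdriver, hammer, flux_jar, ring_clamp, pliers from where it was at the start of the episode above 0.03 m).
It also fails if it takes over 70 s, if anything falls off the work surface, if the arm or the gripper's body presses on something with over 40 N, if the wrist force passes 120 N, or if a joint passes its speed limit or range.

## Working session

There is one attempt and no reset: what is moved stays moved. The work goes in short steps, Python scripts to look and compute and a shell command to move; the robot and the scene stay as the last step left them, time stands still between calls to the robot, and variables do not carry over. Pictures are saved under pics/ and viewed, about 8 in all and at most 12, crops included, and the job is handed in when it is done.

```bash
mkdir -p pics; ls; python3 - <<'E'
from cell import *
import cv2
s=observe(); print(s)
for n in ("scene","side","wrist"):
    p=camera_params(n); print(n,p)
    cv2.imwrite(f"pics/{n}0.png",get_image(n)[:,:,::-1])
E
```

```text
pics
{'clock': 0.0, 'joints': array([-1.32557965,  0.43524029,  0.02497902,  1.5741316 , -0.01155405,
        1.13401217, -0.07509435]), 'dq': array([ 5.65284897e-04,  5.44007905e-04, -9.77339622e-04,  7.96556287e-05,
        9.12423268e-04,  1.45215840e-03, -7.73038635e-04]), 'joint_efforts': array([ 7.90473878e-04, -6.67847300e+01,  9.85505171e-01, -3.14457214e+01,
       -6.04988867e-02,  4.32220974e-02,  1.82953181e-04]), 'position': array([0.21292917, 0.58708343, 0.25092094]), 'ee_rot': array([-5.43661247e-01, -3.09409852e+00,  2.58384877e-03]), 'force': array([ 0.25794758, -0.32410796, -0.3613538 ]), 'ft_torque': array([ 0.02891728, -0.01603961,  0.03210831]), 'width': 1.0004914802272087}
scene {'intrinsics': array([[415.6047689 ,   0.        , 257.74296334],
       [  0.        , 415.6047689 , 193.49277936],
       [  0.        ,   0.        ,   1.        ]]), 'xyz': array([0.84589552, 0.43287258, 0.95222727]), 'orientation': array([-0.87923193, -2.72469811,  0.76205166])}
side {'intrinsics': array([[384.42530448,   0.        , 253.16546541],
       [  0.        , 384.42530448, 192.07411309],
       [  0.        ,   0.        ,   1.        ]]), 'xyz': array([ 0.36240073, -0.78827826,  0.6737084 ]), 'orientation': array([-2.20236471,  0.23375031, -0.1019243 ])}
wrist {'intrinsics': array([[298.24018359,   0.        , 251.44643803],
       [  0.        , 298.24018359, 190.37423441],
       [  0.        ,   0.        ,   1.        ]]), 'xyz': array([0.14176337, 0.61211815, 0.38314862]), 'orientation': array([2.3728837 , 1.66165239, 0.23726741])}
```

View pics/scene0.png

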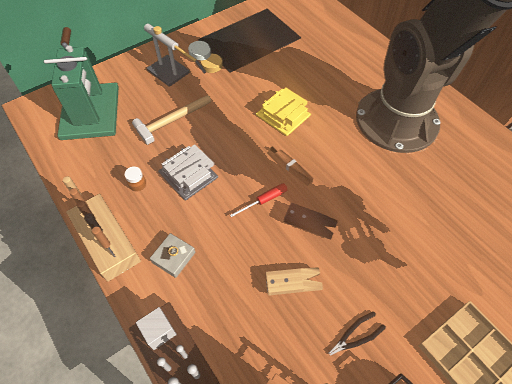

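View pics/side0.png

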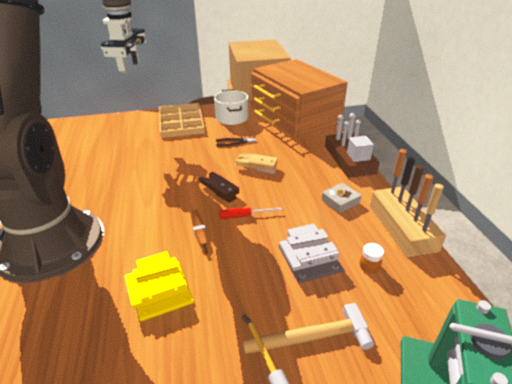

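The scene view shows the pale pin at about (293,280) with its notch to the right, the steel holder at (188,170), the black look-alike at (310,220) and the yellow one at (284,110). The side view agrees. Next I'll measure both parts.

```bash
cat > h.py <<'E'
from cell import *
import numpy as np, cv2
from scipy.spatial.transform import Rotation as R
def cam(n):
    p=camera_params(n); return p["intrinsics"],np.array(p["xyz"]),R.from_rotvec(p["orientation"]).as_matrix()
def ray(c,uv,z):
    K,t,M=c; d=M@np.linalg.solve(K,[uv[0],uv[1],1.]); return t+d*(z-t[2])/d[2]
def proj(c,P):
    K,t,M=c; q=K@(M.T@(np.asarray(P)-t)); return q[:2]/q[2]
E
python3 - <<'E'
from h import *
c=cam("scene"); im=cv2.imread("pics/scene0.png")
for n,uv,z in (("notch end",(321,280),.028),("nose",(267,282),.034),("holder",(188,168),.05)): print(n,ray(c,uv,z).round(4))
a=cv2.resize(im[255:305,255:335],None,fx=8,fy=8,interpolation=cv2.INTER_CUBIC)[:, :640]
b=cv2.resize(im[138:203,152:224],None,fx=8,fy=8,interpolation=cv2.INTER_CUBIC)
cv2.imwrite("pics/cropA.png",b)
cv2.imwrite("pics/cropB.png",a)
E
```

```text
notch end [0.5232 0.2569 0.028 ]
nose [0.6291 0.1893 0.034 ]
holder [ 0.616  -0.1786  0.05  ]
```

View pics/cropA.png

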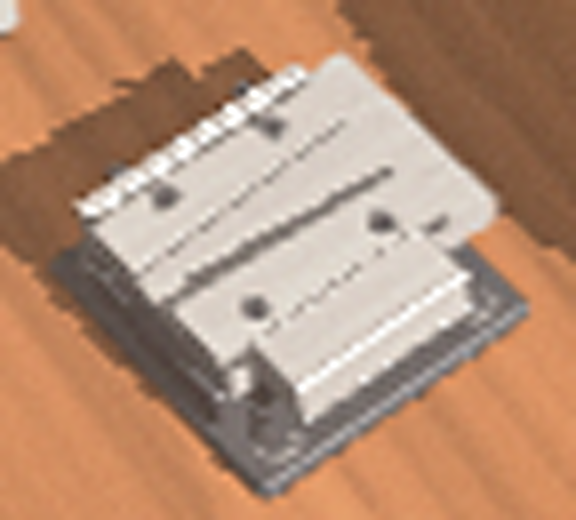

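View pics/cropB.png

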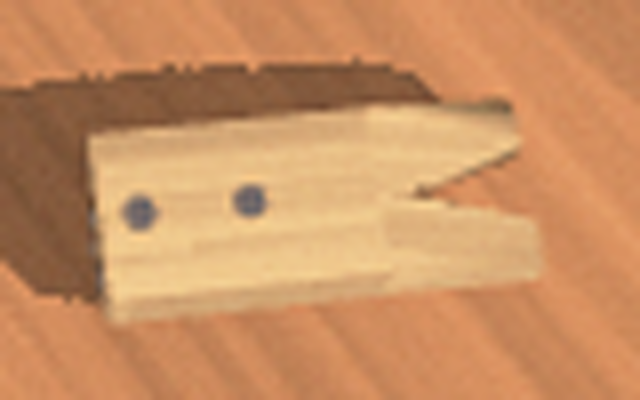

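Crop A shows the holder's flange corners at crop pixels (270,490), (525,310) and (55,260), with screw dots and a dark gap in the top. Crop B shows the pin's nose edge at left, (92,135) to (110,300), and its prongs at right. I'll cast these pixels to points.

```bash
python3 - <<'E'
from h import *
c=cam("scene")
def f(off,uv,z): return ray(c,(np.array(uv)+.5)/8-.5+off,z)
print("holder")
for n,uv,z in (("fl bot",(270,482),.006),("fl right",(525,308),.006),("fl left",(55,262),.006),
 ("plate top",(340,58),.05),("plate right",(495,212),.05),("row tl",(80,210),.05),("row tr",(305,72),.05),
 ("dark l",(165,298),.05),("dark r",(390,173),.05),("thin l",(140,272),.05),("thin r",(345,122),.05),("thin2 l",(270,330),.05),("thin2 r",(400,250),.05),("blk l",(300,390),.05),("blk r",(465,280),.05),("blkL",(255,345),.05),("s1",(165,197),.05),("s2",(272,127),.05),("s3",(255,307),.05),("s4",(380,221),.05)):
    print(n,f((152,138),uv,z).round(4))
print("pin")
for n,uv,z in (("n1",(92,135),.034),("n2",(112,301),.034),("s1",(140,212),.034),("s2",(250,201),.034),("apex",(415,192),.0305),("p1",(517,135),.028),("p2",(542,225),.028)):
    print(n,f((255,255),uv,z).round(4))
E
```

```text
holder
fl bot [ 0.6602 -0.1299  0.006 ]
fl right [ 0.5538 -0.1391  0.006 ]
fl left [ 0.6749 -0.2489  0.006 ]
plate top [ 0.5626 -0.2355  0.05  ]
plate right [ 0.5545 -0.1504  0.05  ]
row tl [ 0.666  -0.2308  0.05  ]
row tr [ 0.5755 -0.2372  0.05  ]
dark l [ 0.6607 -0.1839  0.05  ]
dark r [ 0.5744 -0.1842  0.05  ]
thin l [ 0.6622 -0.1976  0.05  ]
thin r [ 0.5755 -0.2111  0.05  ]
thin2 l [ 0.6393 -0.1532  0.05  ]
thin2 r [ 0.5883 -0.1557  0.05  ]
blk l [ 0.6433 -0.1278  0.05  ]
blk r [ 0.5773 -0.1331  0.05  ]
blkL [ 0.6462 -0.151   0.05  ]
s1 [ 0.6404 -0.2192  0.05  ]
s2 [ 0.5966 -0.2236  0.05  ]
s3 [ 0.6387 -0.1638  0.05  ]
s4 [ 0.5875 -0.1694  0.05  ]
pin
n1 [0.6157 0.1676 0.034 ]
n2 [0.6405 0.2105 0.034 ]
s1 [0.6183 0.1943 0.034 ]
s2 [0.5907 0.2101 0.034 ]
apex [0.5492 0.235  0.0305]
p1 [0.513  0.2385 0.028 ]
p2 [0.5249 0.2636 0.028 ]
```

```bash
python3 - <<'E'
from h import *
im=cv2.imread("pics/side0.png")
cv2.imwrite("pics/cropC.png",cv2.resize(im[220:285,270:350],None,fx=9,fy=9,interpolation=cv2.INTER_CUBIC))
E
```

```text
(no output)
```

View pics/cropC.png

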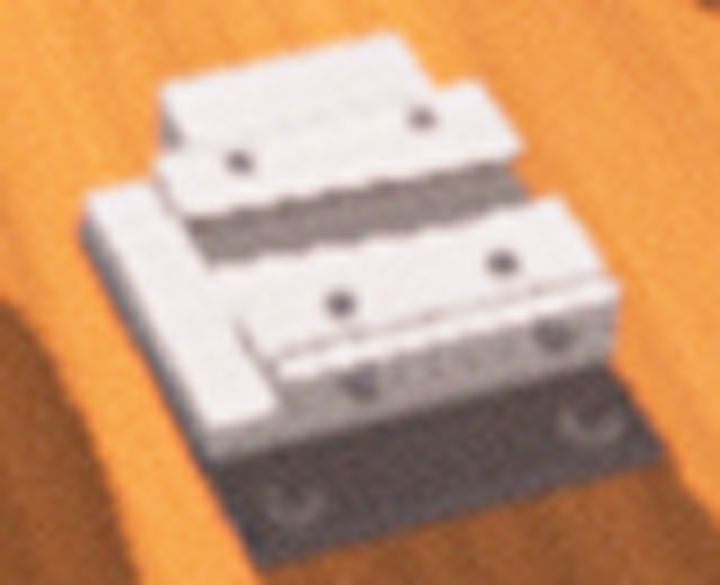

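Crop C settles the layout: the light near strip at left is the apron, which is the mouth end facing the robot, and the two cheeks run away from it. The holder's yaw is about 0.09 rad. The pin points to yaw -0.52 rad, with its grip point at about (0.596, 0.207). I'll grip high, with the fingertips about level with the board's underside, so the fingers clear the cheeks later.

```bash
cat >> h.py <<'E'
def go(x,y,z,yaw):
    s=observe(); M=R.from_rotvec(s["ee_rot"]).as_matrix(); p=s["position"]
    ty=np.arctan2(M[1,0],M[0,0])
    print("clock %.2f pos %s toolx yaw %.4f toolz %s w %.3f F %s T %s"%(s["clock"],p.round(4),ty,M[:,2].round(4),s["width"],s["force"].round(2),s["ft_torque"].round(2)))
    d=(yaw-ty+np.pi)%(2*np.pi)-np.pi
    for dd in (d,(d+np.pi+np.pi)%(2*np.pi)-np.pi):
        # tool z down: turning about tool z by +a lowers the yaw
        a=-dd; N=M@R.from_rotvec([0,0,a]).as_matrix()
        v=N.T@(np.array([x,y,z])-p)
        print("turn units %.2f (6deg), then shift mm %s units %s"%(np.degrees(a)/6,(v*1e3).round(1),(v/.04).round(3)))
    v=M.T@(np.array([x,y,z])-p); print("shift before turn units",(v/.04).round(3))
E
python3 -c "
from h import *
go(.596,.207,.15,-.518)
M=R.from_rotvec(observe()['ee_rot']).as_matrix();print(M.round(3),observe()['joints'].round(2))
c=cam('wrist');print(M.T@(c[1]-observe()['position']),(M.T@c[2]).round(3))"
```

```text
clock 0.15 pos [0.2129 0.5872 0.2511] toolx yaw 2.7937 toolz [-3.0e-04 -1.1e-03 -1.0e+00] w 1.002 F [-0.4  -0.06 -0.7 ] T [-0.03 -0.03 -0.04]
turn units -28.38 (6deg), then shift mm [521.1 140.6 101.5] units [13.026  3.514  2.536]
turn units 1.62 (6deg), then shift mm [-521.1 -140.6  101.5] units [-13.026  -3.514   2.536]
shift before turn units [-12.243  -5.669   2.536]
[[-0.94   0.341 -0.   ]
 [ 0.341  0.94  -0.001]
 [-0.    -0.001 -1.   ]] [-1.33  0.44  0.02  1.57 -0.01  1.13 -0.08]
[ 0.07537391 -0.00098453 -0.13212772] [[-0.001 -0.959 -0.282]
 [ 1.    -0.001 -0.001]
 [ 0.    -0.282  0.959]]
```

```bash
python3 -m jog '[91.8,-0.9,-0.42,0.1,0, 91.8,-0.9,-0.42,0.1,0, 91.8,-0.9,-0.42,0.1,0, 91.8,-0.9,-0.42,0.1,0, 91.8,-0.9,-0.42,0.1,0, 91.8,-0.9,-0.42,0.1,0, 91.8,-0.9,-0.42,0.1,0, 91.8,-0.9,-0.42,0.1,0, 91.8,-0.9,-0.42,0.1,0, 91.8,-0.9,-0.42,0.1,0, 91.8,-0.9,-0.42,0.1,0.8, 91.8,-0.9,-0.42,0.1,0.8, 91.8,0,0,0,0]'; python3 -c "
from h import *
go(.596,.207,.15,-.518)"
```

```text
clock: 1.23
position: [0.5579, 0.2366, 0.196]
ee_rot: [-0.793, -3.036, 0.006]
force: [-0.1, -1.1, -0.1]
width: 1.002
clock 1.23 pos [0.5579 0.2366 0.196 ] toolx yaw 2.6303 toolz [-0.0046 -0.003  -1.    ] w 1.002 F [-0.09 -1.06 -0.11] T [-0.13 -0.03 -0.04]
turn units -29.94 (6deg), then shift mm [47.8  6.6 45.9] units [1.196 0.166 1.147]
turn units 0.06 (6deg), then shift mm [-47.8  -6.6  45.9] units [-1.196 -0.166  1.147]
shift before turn units [-1.195 -0.174  1.147]
```

Now over the pin. I'll step closer and check with the wrist camera.

```bash
python3 -m jog '[91.8,-0.6,-0.1,0.5,0.06, 91.8,-0.6,-0.08,0.5,0, 91.8,0,0,0,0, 91.8,0,0,0,0]'; python3 - <<'E'
from h import *
go(.596,.207,.038,-.518)
c=cam("wrist"); im=get_image("wrist")[:,:,::-1].copy()
cv2.imwrite("pics/w1.png",im)
ax=np.array([np.cos(-.518),np.sin(-.518),0]); ay=np.array([-ax[1],ax[0],0]); o=np.array([.596,.207,0])+.009*ax
for x,y,z in ((28,25,34),(28,-25,34),(-98,25,28),(-98,-25,28),(-98,12,28),(-98,-12,28)): print(x,y,proj(c,o+ax*x/1e3+ay*y/1e3+[0,0,z/1e3]).round(1))
E
```

```text
clock: 1.57
position: [0.5989, 0.2022, 0.1538]
ee_rot: [-0.812, -3.031, 0.008]
force: [-0.3, 0.7, 0.7]
width: 1.001
clock 1.57 pos [0.5989 0.2022 0.1538] toolx yaw 2.6183 toolz [-0.0045 -0.0038 -1.    ] w 1.001 F [-0.32  0.71  0.71] T [-0.01  0.04 -0.  ]
turn units 29.95 (6deg), then shift mm [ -4.7  -3.3 115.8] units [-0.116 -0.083  2.895]
turn units -0.05 (6deg), then shift mm [  4.7   3.3 115.8] units [0.116 0.083 2.895]
shift before turn units [0.117 0.083 2.895]
28 25 [283.9 225.5]
28 -25 [229.  225.7]
-98 25 [286.8  78.8]
-98 -25 [225.3  79.3]
-98 12 [270.8  78.9]
-98 -12 [241.3  79.2]
```

View pics/w1.png

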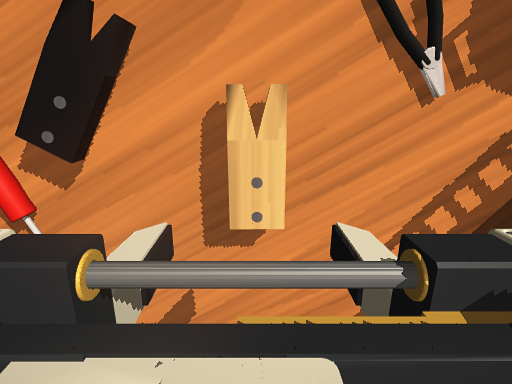

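The wrist view shows the pin centred between the open fingers: nose edge at (230–285, 229), prongs at row 84. It lies about 3 mm farther along its nose direction than I estimated. Descending.

```bash
python3 -m jog '[91.8,0.05,0.1,0.6,0, 91.8,0,0,0.7,0, 91.8,0,0,0.6,0, 91.8,0,0,0.5,0, 91.8,0,0,0.2,0, 91.8,0,0,0,0, 91.8,0,0,0,0]'; python3 -c "
from h import *
go(.597,.2065,.038,-.518)"
```

```text
clock: 2.2
position: [0.5965, 0.2156, 0.0518]
ee_rot: [-0.797, -3.038, -0.004]
force: [0.3, -0.6, -0.1]
width: 1.0
clock 2.20 pos [0.5965 0.2156 0.0518] toolx yaw 2.6283 toolz [-2.0e-04  2.6e-03 -1.0e+00] w 1.000 F [ 0.3  -0.56 -0.1 ] T [-0.04 -0.02 -0.04]
turn units -29.96 (6deg), then shift mm [ 5.   7.7 13.8] units [0.124 0.193 0.345]
turn units 0.04 (6deg), then shift mm [-5.  -7.7 13.8] units [-0.124 -0.193  0.345]
shift before turn units [-0.123 -0.194  0.345]
```

```bash
python3 -m jog '[91.8,-0.1,-0.17,0.1,0.04, 91.8,0,0,0,0, 91.8,0,0,0,0]'; python3 -c "
from h import *
go(.597,.2065,.038,-.518)"
```

```text
clock: 2.45
position: [0.5979, 0.2089, 0.0512]
ee_rot: [0.801, 3.035, 0.009]
force: [0.5, 1.1, 1.0]
width: 1.0
clock 2.45 pos [0.5979 0.2089 0.0512] toolx yaw 2.6254 toolz [ 0.004  0.005 -1.   ] w 1.000 F [0.55 1.14 0.98] T [ 0.02 -0.04 -0.03]
turn units -29.98 (6deg), then shift mm [ 0.4  2.7 13.1] units [0.01  0.066 0.329]
turn units 0.02 (6deg), then shift mm [-0.4 -2.7 13.1] units [-0.01  -0.066  0.329]
shift before turn units [-0.01  -0.066  0.329]
```

```bash
python3 -m jog '[91.8,0,-0.08,0.2,0.02, 91.8,0,0,0.15,0, 91.8,0,0,0,0]'; python3 -c "
from h import *
go(.597,.2065,.038,-.518)"
```

```text
clock: 2.7
position: [0.5979, 0.2057, 0.0383]
ee_rot: [0.805, 3.03, 0.013]
force: [0.5, -0.3, -0.2]
width: 0.999
clock 2.70 pos [0.5979 0.2057 0.0383] toolx yaw 2.6220 toolz [ 0.008   0.0064 -0.9999] w 0.999 F [ 0.47 -0.28 -0.18] T [-0.02  0.06 -0.05]
turn units 29.98 (6deg), then shift mm [-1.1 -0.2  0.3] units [-0.028 -0.006  0.008]
turn units -0.02 (6deg), then shift mm [1.1 0.2 0.3] units [0.028 0.006 0.008]
shift before turn units [0.028 0.006 0.008]
```

```bash
python3 -m jog '[40,0,0,0,0, 40,0,0,0,0, 40,0,0,0,0, 40,0,0,0,0, 40,0,0,0,0, 40,0,0,0,0]' 30; python3 -c "
from h import *
go(.597,.2065,.038,-.518)"
```

```text
clock: 3.2
position: [0.5978, 0.2057, 0.0379]
ee_rot: [0.806, 3.031, 0.012]
force: [-0.2, -0.2, -0.4]
width: 0.615
clock 3.20 pos [0.5978 0.2057 0.0379] toolx yaw 2.6218 toolz [ 0.0073  0.0062 -1.    ] w 0.615 F [-0.21 -0.18 -0.4 ] T [-0.03 -0.   -0.02]
turn units 29.98 (6deg), then shift mm [-1.1 -0.3 -0.1] units [-0.027 -0.008 -0.002]
turn units -0.02 (6deg), then shift mm [ 1.1  0.3 -0.1] units [ 0.027  0.008 -0.002]
shift before turn units [ 0.027  0.008 -0.002]
```

```bash
python3 -m jog '[40,0,0,0,0, 40,0,0,0,0, 40,0,0,0,0, 40,0,0,0,0]' 30; python3 -m jog '[40,0,0,-0.5,0, 40,0,0,-0.7,0, 40,0,0,-0.7,0, 40,0,0,-0.7,0, 40,0,0,-0.5,0,40,0,0,0,0]'; python3 -c "
from h import *
go(.50,-.19,.15,.09)"
```

```text
clock: 3.53
position: [0.598, 0.2059, 0.038]
ee_rot: [0.805, 3.031, 0.013]
force: [0.0, -0.1, -0.9]
width: 0.542
clock: 4.03
position: [0.5934, 0.2038, 0.1626]
ee_rot: [-0.806, -3.033, -0.002]
force: [0.7, 0.9, -2.3]
width: 0.545
clock 4.03 pos [0.5934 0.2038 0.1626] toolx yaw 2.6220 toolz [-0.0025  0.002  -1.    ] w 0.545 F [ 0.74  0.86 -2.33] T [ 0.01 -0.13 -0.02]
turn units 24.18 (6deg), then shift mm [-128.4  383.8   12.1] units [-3.209  9.595  0.301]
turn units -5.82 (6deg), then shift mm [ 128.4 -383.8   12.1] units [ 3.209 -9.595  0.301]
shift before turn units [-2.863 -9.704  0.301]
```

```bash
python3 -m jog '[40,-0.29,-0.85,0,-0.8, 40,-0.29,-0.85,0,-0.8, 40,-0.3,-0.85,0,-0.8, 40,-0.2,-0.9,0,-0.8, 40,-0.1,-0.9,0,-0.8, 40,0,-0.9,0,-0.8, 40,0,-0.9,0,-0.8, 40,0.1,-0.9,0,-0.2, 40,0.2,-0.9,0,0, 40,0.2,-0.8,0,0, 40,0,0,0,0]'; python3 - <<'E'
from h import *
go(.50,-.19,.15,.09)
a,b=cam("scene"),cam("side")
def P(c): return c[0]@np.c_[c[2].T,-c[2].T@c[1]]
for n,u,v in (("cheekL near",(380,221),(238,162)),("cheekL far",(255,307),(422,120)),("jaw near",(272,127),(340,303)),("jaw far",(165,197),(503,262)),("apron R",(340,58),(212,425)),("apron L",(495,212),(88,200)),("ledge R",(305,72),(280,372)),("flange far R",(55,262),(660,460)),("ledge far R",(80,210),(618,290))):
    u=(np.array(u)+.5)/8-.5+(152,138); v=(np.array(v)+.5)/9-.5+(270,220)
    X=cv2.triangulatePoints(P(a),P(b),u.reshape(2,1),v.reshape(2,1))[:,0]; X=X[:3]/X[3]
    print(n,X.round(4),"res",(proj(a,X)-u).round(1),(proj(b,X)-v).round(1))
E
```

```text
clock: 4.95
position: [0.5607, -0.1636, 0.1485]
ee_rot: [0.204, -3.121, -0.01]
force: [0.3, -1.4, -2.5]
width: 0.54
clock 4.95 pos [ 0.5607 -0.1636  0.1485] toolx yaw -3.0112 toolz [-0.0144  0.0054 -0.9999] w 0.540 F [ 0.35 -1.43 -2.52] T [-0.11 -0.    0.01]
turn units -29.61 (6deg), then shift mm [-62.8  20.8  -0.8] units [-1.571  0.521 -0.02 ]
turn units 0.39 (6deg), then shift mm [ 62.8 -20.8  -0.8] units [ 1.571 -0.521 -0.02 ]
shift before turn units [ 1.591 -0.457 -0.02 ]
cheekL near [ 0.5875 -0.168   0.0519] res [ 0.2 -0. ] [0.3 0. ]
cheekL far [ 0.6389 -0.1627  0.0516] res [ 0.1 -0. ] [0.1 0. ]
jaw near [ 0.597  -0.2218  0.0523] res [ 0.1 -0. ] [0.1 0. ]
jaw far [ 0.6409 -0.2173  0.0525] res [ 0.1 -0. ] [0.1 0. ]
apron R [ 0.5589 -0.2428  0.0398] res [ 0.2 -0. ] [0.3 0. ]
apron L [ 0.5501 -0.1586  0.0372] res [ 0.1 -0. ] [0.1 0. ]
ledge R [ 0.5758 -0.2378  0.0494] res [-0.2  0. ] [-0.3 -0. ]
flange far R [ 0.6753 -0.2489  0.0061] res [-0.1  0. ] [-0.2 -0. ]
ledge far R [ 0.6661 -0.2306  0.0504] res [-0.  0.] [-0. -0.]
```

```bash
python3 - <<'E'
from h import *
b=cam("side")
yaw=.102; Rz=R.from_euler("z",yaw).as_matrix()
o=np.array([.5715,-.199,0])
for n,v,z in (("L mouth",(185,215),.05),("L far",(520,155),.05),("R mouth",(208,268),.05),("R far",(558,198),.05),("jaw out near",(262,355),.05),("ledge near",(280,372),.05),("ledge near bottom",(285,412),.04),("fl near R",(265,568),.006),("fl far R",(660,460),.006),("L blk near",(160,90),.05),("L blk far",(398,38),.05)):
    v=(np.array(v)+.5)/9-.5+(270,220); X=ray(b,v,z); print(n,X.round(4),"local",(1e3*(Rz.T@(X-o))).round(1))
im=get_image("scene")[:,:,::-1]; cv2.imwrite("pics/s2.png",im)
im2=get_image("side")[:,:,::-1]; cv2.imwrite("pics/d2.png",im2)
t=lambda i,x,y,w,h:cv2.resize(i[y:y+h,x:x+w],(w*5,h*5),interpolation=cv2.INTER_CUBIC)
cv2.imwrite("pics/m2.png",np.hstack([t(im,145,110,80,100),t(im2,260,190,80,100)]))
E
```

```text
L mouth [ 0.5688 -0.1817  0.05  ] local [-1.  17.5 50. ]
L far [ 0.6598 -0.1792  0.05  ] local [89.8 10.8 50. ]
R mouth [ 0.5691 -0.201   0.05  ] local [-2.6 -1.8 50. ]
R far [ 0.6636 -0.1963  0.05  ] local [91.9 -6.7 50. ]
jaw out near [ 0.5736 -0.2322  0.05  ] local [ -1.3 -33.3  50. ]
ledge near [ 0.5761 -0.2385  0.05  ] local [  0.6 -39.8  50. ]
ledge near bottom [ 0.5768 -0.2425  0.04  ] local [  0.9 -43.8  40. ]
fl near R [ 0.5682 -0.2608  0.006 ] local [ -9.6 -61.2   6. ]
fl far R [ 0.6757 -0.2489  0.006 ] local [ 98.6 -60.3   6. ]
L blk near [ 0.5754 -0.1349  0.05  ] local [10.4 63.3 50. ]
L blk far [ 0.6439 -0.1288  0.05  ] local [79.2 62.4 50. ]
```

View pics/m2.png

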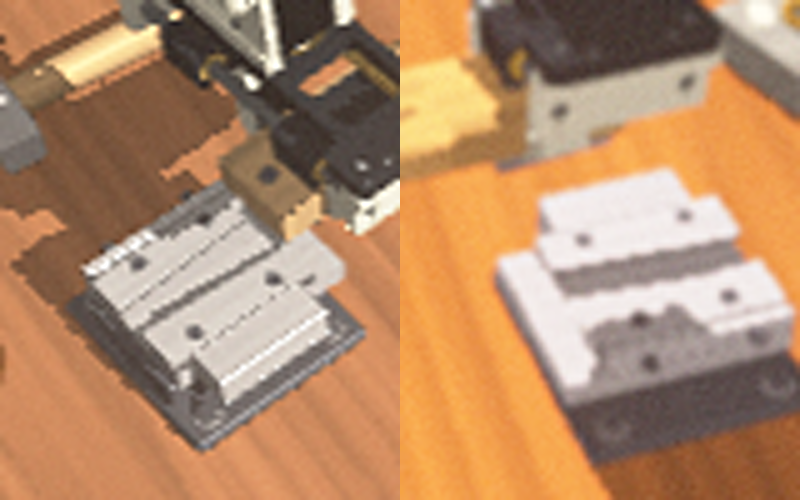

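The flange, anvil and cheek edges agree on a holder origin of about (0.5705, -0.1977) with yaw 0.102. In the new view the pin hangs straight in the gripper, with its nose just above the apron and left of the way. I'll line it up before the mouth.

```bash
cat >> h.py <<'E'
H=[.5705,-.1977,.102]
def gol(lx,ly,z):
    c,s=np.cos(H[2]),np.sin(H[2]); p=observe()["position"]; dx,dy=p[0]-H[0],p[1]-H[1]
    print("TCP local mm",round(1e3*(c*dx+s*dy),1),round(1e3*(-s*dx+c*dy),1))
    go(H[0]+(c*lx-s*ly)/1e3,H[1]+(s*lx+c*ly)/1e3,z,H[2])
E
python3 -m jog '[40,0.5,-0.3,0,0.2, 40,0.5,-0.3,0,0.1, 40,0,-0.3,0.2,0, 40,0,0,0.2,0, 40,0,0,0,0]'; python3 -c "
from h import *
gol(-48,0,.1)"
```

```text
clock: 5.47
position: [0.5257, -0.1908, 0.1277]
ee_rot: [0.173, -3.12, -0.025]
force: [-0.0, 0.7, -2.8]
width: 0.546
TCP local mm -43.8 11.4
clock 5.47 pos [ 0.5257 -0.1908  0.1277] toolx yaw -3.0305 toolz [-0.0172  0.015  -0.9997] w 0.546 F [-0.05  0.67 -2.76] T [ 0.04  0.07 -0.01]
turn units -29.91 (6deg), then shift mm [-3.7 11.9 27.6] units [-0.093  0.297  0.689]
turn units 0.09 (6deg), then shift mm [  3.7 -11.9  27.6] units [ 0.093 -0.297  0.689]
shift before turn units [ 0.096 -0.296  0.689]
```

```bash
python3 -m jog '[40,0.05,-0.15,0.15,0.09, 40,0.05,-0.15,0.15,0, 40,0,0,0.15,0, 40,0,0,0.1,0, 40,0,0,0,0, 40,0,0,0,0]'; python3 - <<'E'
from h import *
gol(-48,0,.08)
im=get_image("scene")[:,:,::-1]; cv2.imwrite("pics/s3.png",im)
im2=get_image("side")[:,:,::-1]; cv2.imwrite("pics/d3.png",im2)
t=lambda i,x,y,w,h:cv2.resize(i[y:y+h,x:x+w],(w*6,h*6),interpolation=cv2.INTER_CUBIC)
cv2.imwrite("pics/m3.png",np.hstack([t(im,160,125,66,90),t(im2,270,200,66,90)]))
E
```

```text
clock: 5.97
position: [0.5248, -0.1987, 0.1014]
ee_rot: [0.168, -3.12, -0.029]
force: [-0.4, -0.1, -3.0]
width: 0.541
TCP local mm -45.6 3.7
clock 5.97 pos [ 0.5248 -0.1987  0.1014] toolx yaw -3.0340 toolz [-0.0183  0.0177 -0.9997] w 0.541 F [-0.43 -0.07 -2.97] T [ 0.08 -0.05  0.02]
turn units -29.95 (6deg), then shift mm [-2.1  4.1 21.3] units [-0.051  0.102  0.533]
turn units 0.05 (6deg), then shift mm [ 2.1 -4.1 21.3] units [ 0.051 -0.102  0.533]
shift before turn units [ 0.052 -0.101  0.533]
```

View pics/m3.png

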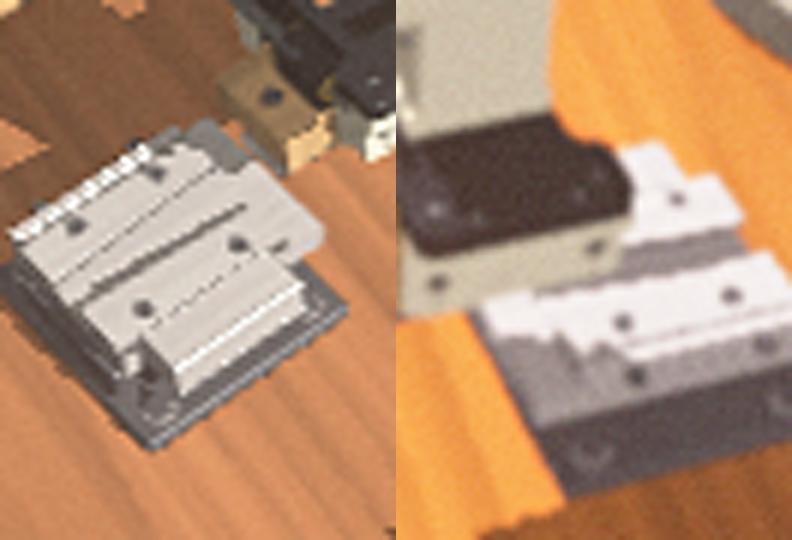

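The pin stands square in front of the mouth. Its nose top corners are at crop (220,92) and (287,143) in the scene half. I'll cast them to the board-top height to check alignment with the holder in the same camera.

```bash
python3 - <<'E'
from h import *
c=cam("scene"); s=observe()
Rz=R.from_euler("z",H[2]).as_matrix(); o=np.array([H[0],H[1],0])
z=s["position"][2]-.004
for n,u in (("noseR",(220,93)),("noseL",(287,143)),("screw",(271,97))):
    u=(np.array(u)+.5)/6-.5+(160,125); X=ray(c,u,z); print(n,X.round(4),(1e3*Rz.T@(X-o)).round(1))
for n,u in (("thin mouth",(205,170+0)),("dark mouth",(243,208)),("apron Lcorner",(322,240)),("jawbolt",(155,174)),("Lbolt",(238,244))):
    u=(np.array(u)+.5)/6-.5+(160,125); X=ray(c,u,.04 if "apron" in n else .051); print(n,(1e3*Rz.T@(X-o)).round(1))
E
```

```text
noseR [ 0.5648 -0.2102  0.0977] [ -6.9 -11.8  97.7]
noseL [ 0.5557 -0.1702  0.0977] [-11.9  28.9  97.7]
screw [ 0.5479 -0.1955  0.0977] [-22.2   4.5  97.7]
thin mouth [  6.1 -14.6  51. ]
dark mouth [ 6.2 13.4 51. ]
apron Lcorner [-13.5  43.6  40. ]
jawbolt [ 24.3 -27.6  51. ]
Lbolt [19.9 27.5 51. ]
```

The bolts sit symmetric at ±27.5, so the holder frame is right, and the pin is 4 mm left of the way's middle, as the TCP also says. Correcting and lowering.

```bash
python3 -m jog '[40,0,-0.12,0.1,0.05, 40,0,0,0.12,0, 40,0,0,0.12,0, 40,0,0,0.08,0, 40,0,0,0,0, 40,0,0,0,0]'; python3 -c "
from h import *
gol(-45,0,.08)"
```

```text
clock: 6.57
position: [0.5258, -0.2039, 0.0839]
ee_rot: [0.159, -3.122, -0.028]
force: [0.2, -0.0, -2.7]
width: 0.549
TCP local mm -45.1 -1.6
clock 6.57 pos [ 0.5258 -0.2039  0.0839] toolx yaw -3.0398 toolz [-0.016   0.017  -0.9997] w 0.549 F [ 0.22 -0.05 -2.67] T [ 0.03 -0.01  0.02]
turn units 30.00 (6deg), then shift mm [ 0.1 -1.6  3.9] units [ 0.003 -0.039  0.098]
turn units -0.00 (6deg), then shift mm [-0.1  1.6  3.9] units [-0.003  0.039  0.098]
shift before turn units [-0.003  0.039  0.098]
```

```bash
python3 -m jog '[40,0,0.03,0.06,0, 40,0,0,0.05,0, 40,0,0,0,0]'; python3 -c "
from h import *
gol(-45,0,.079)"; python3 -m jog '[40,0,0,0.05,0, 40,0,0,0.03,0, 40,0,0,0,0]'; python3 -c "
from h import *
gol(-45,0,.079)"
```

```text
clock: 6.82
position: [0.5257, -0.2024, 0.0792]
ee_rot: [0.159, -3.122, -0.028]
force: [0.0, -0.4, -3.7]
width: 0.542
TCP local mm -45.1 -0.1
clock 6.82 pos [ 0.5257 -0.2024  0.0792] toolx yaw -3.0397 toolz [-0.0159  0.0171 -0.9997] w 0.542 F [ 0.04 -0.41 -3.69] T [0.01 0.04 0.03]
turn units 30.00 (6deg), then shift mm [ 0.1 -0.1  0.2] units [ 0.002 -0.003  0.005]
turn units -0.00 (6deg), then shift mm [-0.1  0.1  0.2] units [-0.002  0.003  0.005]
shift before turn units [-0.002  0.003  0.005]
clock: 7.07
position: [0.5269, -0.2027, 0.0774]
ee_rot: [0.159, -3.125, -0.026]
force: [0.9, 0.4, -2.7]
width: 0.542
TCP local mm -43.9 -0.6
clock 7.07 pos [ 0.5269 -0.2027  0.0774] toolx yaw -3.0397 toolz [-0.0129  0.0162 -0.9998] w 0.542 F [ 0.89  0.41 -2.67] T [-0.01 -0.03  0.01]
turn units 30.00 (6deg), then shift mm [-1.1 -0.6 -1.5] units [-0.027 -0.015 -0.039]
turn units -0.00 (6deg), then shift mm [ 1.1  0.6 -1.5] units [ 0.027  0.015 -0.039]
shift before turn units [ 0.027  0.015 -0.039]
```

Nose has just touched the apron: the tilt eased and x moved slightly. Now sliding in, in small steps.

```bash
python3 -m jog '[40,-0.08,0.015,0,0, 40,-0.1,0,0,0, 40,-0.1,0,0,0, 40,-0.05,0,0,0, 40,0,0,0,0]'; python3 -c "
from h import *
gol(-29,0,.078)"
```

```text
clock: 7.48
position: [0.5419, -0.2007, 0.0776]
ee_rot: [0.16, -3.127, -0.026]
force: [-1.2, -0.4, -0.1]
width: 0.54
TCP local mm -28.8 -0.0
clock 7.48 pos [ 0.5419 -0.2007  0.0776] toolx yaw -3.0395 toolz [-0.0117  0.0159 -0.9998] w 0.540 F [-1.21 -0.42 -0.07] T [-0.03  0.07  0.03]
turn units -30.00 (6deg), then shift mm [-0.3 -0.  -0.4] units [-0.006 -0.001 -0.01 ]
turn units 0.00 (6deg), then shift mm [ 0.3  0.  -0.4] units [ 0.006  0.001 -0.01 ]
shift before turn units [ 0.006  0.001 -0.01 ]
```

```bash
python3 -m jog '[40,-0.1,0,0,0, 40,-0.1,0,0,0, 40,-0.1,0,0,0, 40,-0.08,0,0,0, 40,0,0,0,0]'; python3 -c "
from h import *
gol(0,0,.078)"
```

```text
clock: 7.9
position: [0.5592, -0.1992, 0.0779]
ee_rot: [0.16, -3.127, -0.025]
force: [-0.1, -0.3, 1.3]
width: 0.538
TCP local mm -11.4 -0.4
clock 7.90 pos [ 0.5592 -0.1992  0.0779] toolx yaw -3.0396 toolz [-0.0109  0.0154 -0.9998] w 0.538 F [-0.07 -0.31  1.33] T [-0.02  0.07 -0.01]
turn units 30.00 (6deg), then shift mm [11.4 -0.4 -0.2] units [ 0.285 -0.009 -0.004]
turn units -0.00 (6deg), then shift mm [-11.4   0.4  -0.2] units [-0.285  0.009 -0.004]
shift before turn units [-0.285  0.009 -0.004]
```

```bash
python3 -m jog '[40,-0.1,0.01,-0.01,0, 40,-0.1,0,0,0, 40,-0.1,0,0,0, 40,0,0,0,0]'; python3 - <<'E'
from h import *
gol(0,0,.078)
im=get_image("scene")[:,:,::-1]; im2=get_image("side")[:,:,::-1]
t=lambda i,x,y,w,h:cv2.resize(i[y:y+h,x:x+w],(w*6,h*6),interpolation=cv2.INTER_CUBIC)
cv2.imwrite("pics/m4.png",np.hstack([t(im,155,125,66,90),t(im2,270,200,66,90)]))
E
```

```text
clock: 8.23
position: [0.5723, -0.1974, 0.0782]
ee_rot: [0.16, -3.127, -0.025]
force: [0.2, 0.0, 0.6]
width: 0.542
TCP local mm 1.9 0.1
clock 8.23 pos [ 0.5723 -0.1974  0.0782] toolx yaw -3.0396 toolz [-0.0111  0.0154 -0.9998] w 0.542 F [0.23 0.01 0.61] T [ 0.03 -0.07 -0.03]
turn units -30.00 (6deg), then shift mm [-1.8  0.1  0.3] units [-0.046  0.003  0.006]
turn units 0.00 (6deg), then shift mm [ 1.8 -0.1  0.3] units [ 0.046 -0.003  0.006]
shift before turn units [ 0.046 -0.003  0.006]
```

View pics/m4.png

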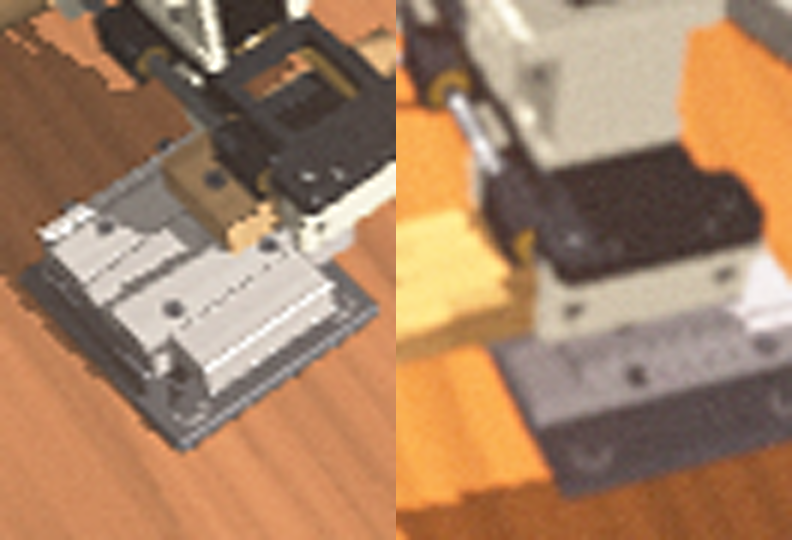

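The pin is in the way, level, its foot between the cheeks, with nose at about 37 mm in. I'll slide it slightly farther, then let go and back up to push on the prong ends.

```bash
python3 -m jog '[40,-0.1,0,-0.01,0, 40,-0.1,0,0,0, 40,0,0,0,0]'; python3 -c "
from h import *
gol(0,0,.078)"; python3 -m jog '[91.8,0,0,0,0, 91.8,0,0,0,0, 91.8,0,0,0,0, 91.8,0,0,0,0, 91.8,0,0,0,0, 91.8,0,0,0,0]'; python3 -c "
from h import *
gol(-130,0,.15)"
```

```text
clock: 8.58
position: [0.5797, -0.1967, 0.0782]
ee_rot: [0.159, -3.126, -0.025]
force: [1.2, -0.1, 2.1]
width: 0.543
TCP local mm 9.3 0.1
clock 8.58 pos [ 0.5797 -0.1967  0.0782] toolx yaw -3.0401 toolz [-0.0124  0.0157 -0.9998] w 0.543 F [ 1.21 -0.06  2.05] T [ 0.04 -0.15 -0.03]
turn units 30.00 (6deg), then shift mm [-9.3  0.1  0.3] units [-0.231  0.002  0.008]
turn units -0.00 (6deg), then shift mm [ 9.3 -0.1  0.3] units [ 0.231 -0.002  0.008]
shift before turn units [ 0.231 -0.002  0.008]
clock: 9.08
position: [0.5797, -0.1966, 0.078]
ee_rot: [0.159, -3.126, -0.026]
force: [-0.5, 0.1, -0.8]
width: 0.928
TCP local mm 9.3 0.1
clock 9.08 pos [ 0.5797 -0.1966  0.078 ] toolx yaw -3.0401 toolz [-0.0124  0.0158 -0.9998] w 0.928 F [-0.54  0.07 -0.76] T [ 0.04 -0.   -0.04]
turn units 29.99 (6deg), then shift mm [-140.1   -1.1  -70.5] units [-3.502 -0.027 -1.762]
turn units -0.01 (6deg), then shift mm [140.1   1.1 -70.5] units [ 3.502  0.027 -1.762]
shift before turn units [ 3.502  0.025 -1.762]
```

```bash
python3 -m jog '[91.8,0,0,-0.4,0, 91.8,0,0,-0.5,0, 91.8,0,0,-0.4,0, 91.8,0.4,0,0,0, 91.8,0.6,0,0,0, 40,0.7,0,0,0, 18,0.7,0,0,0, 18,0.6,0,0,0, 18,0.3,0,0,0, 18,0,0,0,0,18,0,0,0,0]'; python3 -c "
from h import *
gol(-120,0,.08); c=cam('scene'); print('clamp',ray(c,(290,163),.01).round(3),ray(c,(272,150),.01).round(3),ray(c,(310,180),.01).round(3)); print(observe()['joints'].round(2))"
```

```text
clock: 10.0
position: [0.4438, -0.2106, 0.1339]
ee_rot: [0.16, -3.128, -0.026]
force: [0.6, -0.0, 0.0]
width: 0.615
TCP local mm -127.3 0.0
clock 10.00 pos [ 0.4438 -0.2106  0.1339] toolx yaw -3.0394 toolz [-0.0107  0.0158 -0.9998] w 0.615 F [ 0.61 -0.04  0.05] T [ 0.01 -0.05 -0.05]
turn units -30.00 (6deg), then shift mm [ 7.8  0.9 53.8] units [0.195 0.024 1.345]
turn units 0.00 (6deg), then shift mm [-7.8 -0.9 53.8] units [-0.195 -0.024  1.345]
shift before turn units [-0.195 -0.024  1.345]
clamp [ 0.366 -0.056  0.01 ] [ 0.38  -0.121  0.01 ] [0.357 0.02  0.01 ]
[ 0.29  0.37  0.07  2.02 -0.05  0.76  2.06]
```

```bash
python3 -m jog '[18,0,0,0.3,0, 18,0,0,0.4,0, 18,0,0,0.4,0, 18,0,0,0.2,0, 18,0,0,0,0, 18,0,0,0,0]'; python3 - <<'E'
from h import *
gol(-100,0,.077)
im=get_image("scene")[:,:,::-1]; im2=get_image("side")[:,:,::-1]
t=lambda i,x,y,w,h:cv2.resize(i[y:y+h,x:x+w],(w*6,h*6),interpolation=cv2.INTER_CUBIC)
cv2.imwrite("pics/m5.png",np.hstack([t(im,165,95,66,90),t(im2,235,190,66,90)]))
E
```

```text
clock: 10.5
position: [0.4516, -0.2096, 0.0814]
ee_rot: [0.165, -3.135, -0.023]
force: [0.4, 0.5, 0.2]
width: 0.208
TCP local mm -119.5 0.3
clock 10.50 pos [ 0.4516 -0.2096  0.0814] toolx yaw -3.0365 toolz [-0.0031  0.0143 -0.9999] w 0.208 F [0.36 0.55 0.22] T [-0.04  0.04 -0.02]
turn units -29.97 (6deg), then shift mm [19.5  0.4  4.3] units [0.487 0.009 0.109]
turn units 0.03 (6deg), then shift mm [-19.5  -0.4   4.3] units [-0.487 -0.009  0.109]
shift before turn units [-0.487 -0.011  0.109]
```

View pics/m5.png

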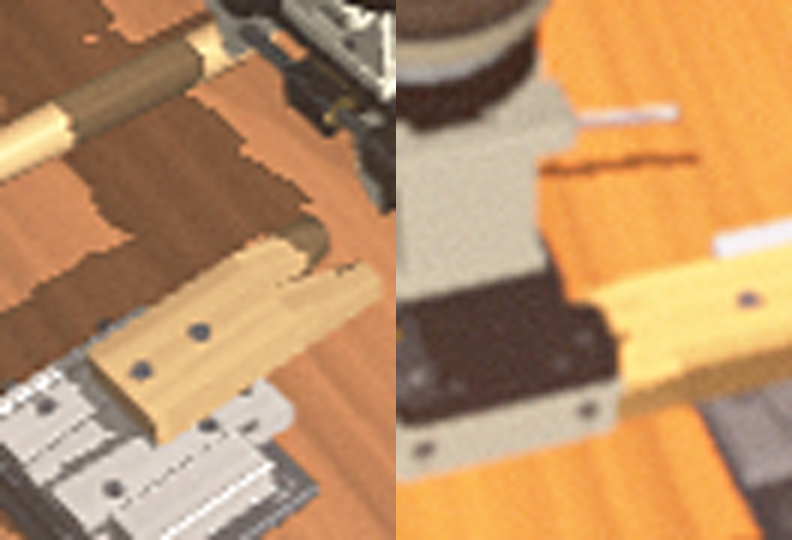

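The released pin stands level in the way, with its nose top edge at crop (90,355)–(160,440). The fingers are behind the prongs. I'll check where the hammer handle end lies relative to them and where the prong faces are.

```bash
python3 - <<'E'
from h import *
c=cam("scene"); b=cam("side"); Rz=R.from_euler("z",H[2]).as_matrix(); o=np.array([H[0],H[1],0])
print("hammer",(1e3*Rz.T@(ray(c,(208,98),.013)-o)).round(0),(1e3*Rz.T@(ray(b,(248,348),.013)-o)).round(0))
for n,u,z in (("nR",(90,355),.074),("nL",(160,440),.074),("s1",(141,370),.074),("s2",(200,331),.074),("pL",(380,285),.068)):
    X=ray(c,(np.array(u)+.5)/6-.5+(165,95),z); print(n,(1e3*Rz.T@(X-o)).round(1))
E
```

```text
hammer [-169. -180.   13.] [-162. -181.   13.]
nR [ 44.1 -21.2  74. ]
nL [48.5 35.2 74. ]
s1 [32.3  0.  74. ]
s2 [-0.  0. 74.]
pL [-78.8  28.6  68. ]
```

```bash
python3 -m jog '[18,-0.15,-0.01,0.07,0.03, 18,-0.2,0,0.05,0, 18,-0.1,0,0,0, 18,0,0,0,0]'; python3 -c "
from h import *
gol(-98,0,.077)"; python3 -m jog '[18,-0.08,0,0,0, 18,-0.08,0,0,0, 18,0,0,0,0]'; python3 -c "
from h import *
gol(-90,0,.077)"
```

```text
clock: 10.93
position: [0.4733, -0.2085, 0.0787]
ee_rot: [-0.159, 3.135, 0.02]
force: [0.4, -0.1, -0.9]
width: 0.191
TCP local mm -97.8 -0.8
clock 10.93 pos [ 0.4733 -0.2085  0.0787] toolx yaw -3.0402 toolz [ 0.0016  0.0129 -0.9999] w 0.191 F [ 0.41 -0.07 -0.94] T [-0.02 -0.   -0.02]
turn units 29.99 (6deg), then shift mm [-0.2 -0.8  1.7] units [-0.004 -0.02   0.043]
turn units -0.01 (6deg), then shift mm [0.2 0.8 1.7] units [0.004 0.02  0.043]
shift before turn units [0.004 0.02  0.043]
clock: 11.18
position: [0.481, -0.2076, 0.0791]
ee_rot: [-0.16, 3.134, 0.02]
force: [0.7, 0.2, 0.0]
width: 0.193
TCP local mm -90.0 -0.8
clock 11.18 pos [ 0.481  -0.2076  0.0791] toolx yaw -3.0397 toolz [ 0.0024  0.0127 -0.9999] w 0.193 F [0.68 0.25 0.03] T [0.   0.03 0.04]
turn units 30.00 (6deg), then shift mm [ 0.  -0.7  2.1] units [ 0.    -0.019  0.054]
turn units -0.00 (6deg), then shift mm [-0.   0.7  2.1] units [-0.     0.019  0.054]
shift before turn units [-0.     0.019  0.054]
```

```bash
python3 -m jog '[18,-0.05,0.02,0.06,0, 18,-0.08,0,0,0, 18,-0.08,0,0,0, 18,0,0,0,0]'; python3 -c "
from h import *
gol(-80,0,.077)"; python3 -m jog '[18,-0.08,0,0,0, 18,-0.08,0,0,0, 18,-0.08,0,0,0]'; python3 -c "
from h import *
gol(-80,0,.077)"
```

```text
clock: 11.52
position: [0.4893, -0.2058, 0.0764]
ee_rot: [-0.159, 3.136, 0.02]
force: [0.1, 0.4, -0.3]
width: 0.195
TCP local mm -81.6 0.2
clock 11.52 pos [ 0.4893 -0.2058  0.0764] toolx yaw -3.0402 toolz [ 0.0012  0.0129 -0.9999] w 0.195 F [ 0.12  0.42 -0.33] T [ 0.03 -0.02 -0.  ]
turn units 29.99 (6deg), then shift mm [ 1.6  0.2 -0.6] units [ 0.04   0.004 -0.015]
turn units -0.01 (6deg), then shift mm [-1.6 -0.2 -0.6] units [-0.04  -0.004 -0.015]
shift before turn units [-0.04  -0.004 -0.015]
clock: 11.77
position: [0.4987, -0.2051, 0.0763]
ee_rot: [-0.158, 3.137, 0.02]
force: [0.1, -0.3, 0.1]
width: 0.198
TCP local mm -72.2 -0.0
clock 11.77 pos [ 0.4987 -0.2051  0.0763] toolx yaw -3.0409 toolz [ 1.000e-04  1.290e-02 -9.999e-01] w 0.198 F [ 0.1  -0.25  0.14] T [-0.05  0.15 -0.04]
turn units 29.99 (6deg), then shift mm [-7.8 -0.  -0.7] units [-0.196 -0.001 -0.017]
turn units -0.01 (6deg), then shift mm [ 7.8  0.  -0.7] units [ 0.196  0.001 -0.017]
shift before turn units [ 0.196  0.001 -0.017]
```

```bash
cat >> h.py <<'E'
def screws(tag):
    "pin's two board screws: local x,y, so origin = mean_x - k"
    im=get_image("scene")[:,:,::-1].copy(); cv2.imwrite(f"pics/{tag}.png",im)
    hsv=cv2.cvtColor(im,cv2.COLOR_BGR2HSV).astype(int); c=cam("scene")
    m=((hsv[...,1]<90)&(hsv[...,2]<140)).astype(np.uint8); m[:120]=0; m[175:]=0; m[:,:165]=0; m[:,240:]=0
    n,l,st,ce=cv2.connectedComponentsWithStats(m); Rz=R.from_euler("z",H[2]).as_matrix()
    for i in range(1,n):
        if 3<=st[i,4]<=25: print(st[i,4],ce[i].round(1),(1e3*Rz.T@(ray(c,ce[i],.074)-[H[0],H[1],0])).round(1)[:2])
E
python3 - <<'E'
from h import *
screws("s6")
im=cv2.imread("pics/s6.png"); t=lambda i,x,y,w,h:cv2.resize(i[y:y+h,x:x+w],(w*6,h*6),interpolation=cv2.INTER_CUBIC)
im2=get_image("side")[:,:,::-1]
cv2.imwrite("pics/m6.png",np.hstack([t(im,165,95,66,90),t(im2,235,190,66,90)]))
old=cv2.imread("pics/m5.png"); oldr=cv2.resize(old[:,:396],(66,90),interpolation=cv2.INTER_AREA)
p=oldr[50:72,18:42]; r=cv2.matchTemplate(im[95:185,165:231],p,cv2.TM_CCOEFF_NORMED); print(cv2.minMaxLoc(r),"was (18,50)")
E
```

```text
13 [184.  148.2] [ 24.4 -28.5]
6 [192.  153.5] [19.2 -0.4]
7 [182.3 160. ] [50.8 -0.2]
5 [199.2 165.6] [28.8 42.9]
19 [166.4 172.2] [104.1   4.1]
20 [211.6 171.8] [16.7 79.1]
(-0.4770650267601013, 0.8350120782852173, (0, 24), (12, 54)) was (18,50)
```

The pin's screws show it has followed the fingers 18 mm, straight and centred, with origin now at about 36 mm. From here binding can occur anywhere, so I'll creep and watch the force.

```bash
for i in 1; do python3 -m jog '[18,-0.03,0,0,0, 18,-0.03,0,0,0]' | tr '\n' ' '; echo; done; python3 -m jog '[18,-0.03,0,0,0, 18,-0.03,0,0,0]' | tr '\n' ' '; python3 -c "
from h import *
gol(-60,0,.077)"
```

```text
clock: 12.03 position: [0.5018, -0.2047, 0.0763] ee_rot: [-0.159, 3.136, 0.02] force: [-0.9, -0.5, 0.1] width: 0.195 
clock: 12.2 position: [0.5041, -0.2045, 0.0763] ee_rot: [-0.159, 3.136, 0.02] force: [-0.5, -0.9, 0.2] width: 0.197 TCP local mm -66.7 -0.0
clock 12.20 pos [ 0.5041 -0.2045  0.0763] toolx yaw -3.0405 toolz [ 4.000e-04  1.280e-02 -9.999e-01] w 0.197 F [-0.51 -0.93  0.19] T [-0.08  0.19  0.06]
turn units 29.99 (6deg), then shift mm [ 6.7 -0.  -0.7] units [ 0.169 -0.001 -0.017]
turn units -0.01 (6deg), then shift mm [-6.7  0.  -0.7] units [-0.169  0.001 -0.017]
shift before turn units [-0.169  0.001 -0.017]
```

```bash
python3 -m jog '[18,-0.03,0,0,0, 18,-0.03,0,0,0]' | tr '\n' ' '
```

```text
clock: 12.37 position: [0.5066, -0.2043, 0.0763] ee_rot: [-0.158, 3.137, 0.02] force: [-0.5, 0.7, -0.4] width: 0.198
```

```bash
python3 -m jog '[18,-0.03,0,0,0]' | tr '\n' ' '
```

```text
clock: 12.45 position: [0.5078, -0.2043, 0.0763] ee_rot: [-0.158, 3.137, 0.02] force: [-0.7, -0.0, 0.2] width: 0.199
```

```bash
python3 -m jog '[18,-0.03,0,0,0, 18,-0.03,0,0,0]' | tr '\n' ' '
```

```text
clock: 12.62 position: [0.5104, -0.2041, 0.0763] ee_rot: [-0.158, 3.137, 0.02] force: [-0.3, -1.0, 0.4] width: 0.198
```

```bash
python3 -m jog '[18,-0.03,0,0,0, 18,-0.03,0,0,0]' | tr '\n' ' '
```

```text
clock: 12.78 position: [0.5131, -0.2038, 0.0763] ee_rot: [-0.158, 3.137, 0.02] force: [-0.6, -0.4, 0.8] width: 0.199
```

```bash
python3 -c "
from h import *
screws('s7'); gol(-55,0,.0765)"
```

```text
4 [186.5 146.8] [ 16.6 -27.9]
6 [181.8 149.2] [ 30.7 -29.5]
6 [187.8 156.2] [32.6 -0.6]
5 [177.8 162.6] [64.5 -1.1]
5 [199.2 165.6] [28.8 42.9]
19 [166.4 172.2] [104.1   4.1]
20 [211.6 172. ] [17.1 79.6]
TCP local mm -57.5 -0.2
clock 12.83 pos [ 0.5134 -0.2038  0.0764] toolx yaw -3.0408 toolz [ 3.000e-04  1.270e-02 -9.999e-01] w 0.196 F [ 0.64 -1.    0.06] T [-0.13  0.18 -0.01]
turn units 29.99 (6deg), then shift mm [ 2.5 -0.2 -0.1] units [ 0.062 -0.005 -0.003]
turn units -0.01 (6deg), then shift mm [-2.5  0.2 -0.1] units [-0.062  0.005 -0.003]
shift before turn units [-0.062  0.005 -0.003]
```

The pin still follows freely, with origin at about 50. Continuing in single small steps.

```bash
python3 -m jog '[18,-0.03,0,0,0]' | tr '\n' ' '
```

```text
clock: 12.92 position: [0.5144, -0.2037, 0.0763] ee_rot: [-0.158, 3.137, 0.02] force: [-0.7, -2.5, 0.0] width: 0.197
```

```bash
python3 -m jog '[18,-0.03,0,0,0]' | tr '\n' ' '
```

```text
clock: 13.0 position: [0.5155, -0.2038, 0.0763] ee_rot: [-0.158, 3.137, 0.019] force: [-2.0, -1.5, 0.8] width: 0.197
```

```bash
python3 -m jog '[18,-0.03,0,0,0]' | tr '\n' ' '
```

```text
clock: 13.08 position: [0.5165, -0.2039, 0.0763] ee_rot: [0.157, -3.138, -0.019] force: [-1.6, -1.4, 0.8] width: 0.195
```

```bash
python3 -m jog '[18,-0.03,0,0,0]' | tr '\n' ' '
```

```text
clock: 13.17 position: [0.5175, -0.2039, 0.0763] ee_rot: [0.157, -3.137, -0.019] force: [-3.4, -1.9, 0.9] width: 0.195
```

```bash
python3 -m jog '[18,-0.03,0,0,0]' | tr '\n' ' '
```

```text
clock: 13.25 position: [0.5181, -0.204, 0.0762] ee_rot: [0.157, -3.136, -0.019] force: [-5.6, -1.9, 3.3] width: 0.196
```

```bash
python3 -m jog '[18,-0.03,0,0,0]' | tr '\n' ' '
```

```text
clock: 13.33 position: [0.5181, -0.204, 0.076] ee_rot: [0.156, -3.133, -0.02] force: [-7.5, -1.6, 4.8] width: 0.194
```

```bash
python3 -m jog '[18,-0.04,0,0,0]' | tr '\n' ' '
```

```text
clock: 13.42 position: [0.5182, -0.204, 0.0757] ee_rot: [0.155, -3.13, -0.021] force: [-7.6, -1.7, 5.9] width: 0.198
```

Bound at TCP x 0.518 with force 7.6 N and no more travel. Now pressing in measured steps.

```bash
python3 -m jog '[18,-0.06,0,-0.01,0]' | tr '\n' ' '
```

```text
clock: 13.5 position: [0.5185, -0.2039, 0.0758] ee_rot: [0.155, -3.126, -0.021] force: [-8.9, -2.7, 5.6] width: 0.196
```

```bash
python3 -m jog '[18,-0.07,0,-0.015,0]' | tr '\n' ' '
```

```text
clock: 13.58 position: [0.5188, -0.2039, 0.076] ee_rot: [0.153, -3.122, -0.022] force: [-10.1, -2.0, 4.6] width: 0.197
```

```bash
python3 -m jog '[18,-0.1,0,-0.02,0]' | tr '\n' ' '
```

```text
clock: 13.67 position: [0.5192, -0.2039, 0.076] ee_rot: [0.152, -3.115, -0.024] force: [-14.6, -2.3, 7.1] width: 0.192
```

```bash
python3 -m jog '[18,-0.12,0,-0.02,0]' | tr '\n' ' '
```

```text
clock: 13.75 position: [0.5193, -0.2039, 0.0759] ee_rot: [0.15, -3.106, -0.026] force: [-17.4, -2.5, 11.0] width: 0.196
```

```bash
python3 -m jog '[18,-0.11,0,-0.04,0, 18,-0.1,0,-0.04,0]' | tr '\n' ' '
```

```text
clock: 13.92 position: [0.5195, -0.2039, 0.0766] ee_rot: [0.146, -3.091, -0.029] force: [-9.5, -3.0, -4.8] width: 0.197
```

```bash
python3 -m jog '[18,-0.12,0,-0.01,0]' | tr '\n' ' '
```

```text
clock: 14.0 position: [0.5196, -0.2039, 0.0758] ee_rot: [0.144, -3.082, -0.031] force: [-18.6, -1.7, 15.0] width: 0.195
```

```bash
python3 -m jog '[18,-0.12,0,-0.02,0]' | tr '\n' ' '
```

```text
clock: 14.08 position: [0.5197, -0.2039, 0.0757] ee_rot: [0.141, -3.072, -0.033] force: [-18.1, -1.9, 14.8] width: 0.198
```

Two readings in a row at about 18 N with almost no travel. Backing off smoothly.

```bash
python3 -m jog '[18,0.03,0,-0.03,0, 18,0.1,0,0,0, 18,0.3,0,0,0, 18,0.4,0,0,0, 18,0.3,0,0,0, 18,0,0,-0.3,0, 18,0,0,-0.4,0, 18,0.4,0,-0.4,0, 18,0.4,0,-0.4,0, 18,0,0,0,0, 18,0,0,0,0]' | tr '\n' ' '; python3 - <<'E'
from h import *
screws("s8"); gol(-57,0,.08)
im=cv2.imread("pics/s8.png"); t=lambda i,x,y,w,h:cv2.resize(i[y:y+h,x:x+w],(w*6,h*6),interpolation=cv2.INTER_CUBIC)
im2=get_image("side")[:,:,::-1]; cv2.imwrite("pics/d8.png",im2)
cv2.imwrite("pics/m8.png",np.hstack([t(im,150,115,66,90),t(im2,270,190,66,90)]))
E
```

```text
clock: 15.0 position: [0.4463, -0.2101, 0.144] ee_rot: [0.148, -3.08, -0.035] force: [-0.3, -0.1, -0.1] width: 0.196 6 [182.2 148.8] [ 29.4 -29.8]
6 [186.  157.5] [38.8 -0.3]
8 [175.9 163.9] [70.6 -1.1]
5 [199.2 165.6] [28.8 42.9]
19 [211.6 171.8] [16.9 79.3]
TCP local mm -124.8 0.2
clock 15.05 pos [ 0.4463 -0.2102  0.1439] toolx yaw -3.0453 toolz [-0.0591  0.0196 -0.9981] w 0.194 F [0.21 0.79 0.26] T [-0.03 -0.05 -0.02]
turn units 29.95 (6deg), then shift mm [71.3  1.7 60. ] units [1.783 0.043 1.499]
turn units -0.05 (6deg), then shift mm [-71.3  -1.7  60. ] units [-1.783 -0.043  1.499]
shift before turn units [-1.783 -0.033  1.499]
```

View pics/m8.png

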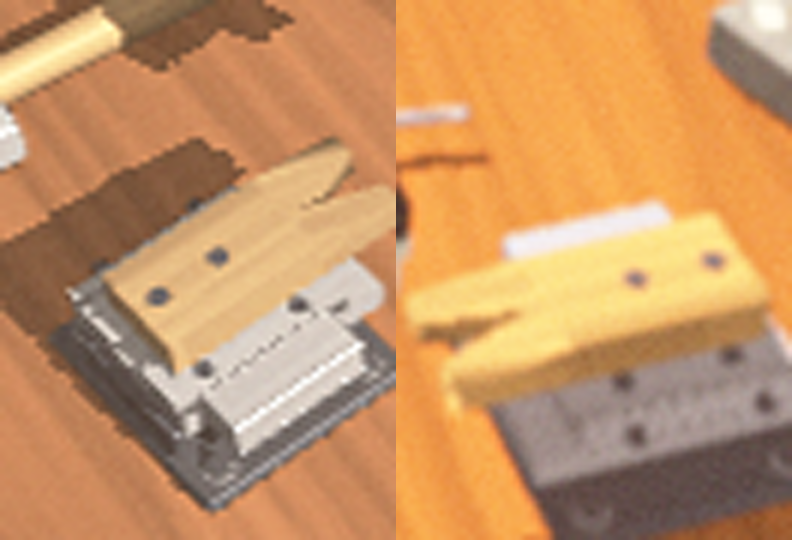

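The last view shows the pin seated straight between the cheeks, level and released. The board screws are on the way's midline (y -0.3 and -1.1 mm), origin is about 56 mm in, and the gripper is 70 mm clear. Handing in.

```bash
python3 -c "
from cell import *
print(sign_off())"
```

```text
the job is handed in; nothing more can be done
None
```

I fitted the bench pin nose first into the way, pressed it tight, let go and handed the job in at about 15 s. The sign-off gives no verdict, so success is not confirmed.

- **Fit:** I gripped the board high and slid the pin in on the floor to about 18 mm. I then let go and pushed on the two prong ends with the fingers set 18 mm apart. It slid with 1 to 3 N and bound deep, with its origin about 55 mm past the mouth.
- **Press:** I raised the push in steps, and the last two readings were 18.6 and 18.1 N along x. The pin barely moved during them.
- **Last checks:** After backing off, the pin stayed put, looked level and was within about 1 mm of the way's middle. Its origin was about 56 mm in, and the gripper was clear. I saw no bystander moved, but only near the holder.

Some results were weaker or could not be checked:
- **Grip force:** The contact force between pin and holder cannot be read. That it is tight rests on the push force and on the pin staying where it was left.
- **Straightness:** The two board screws gave about 0.025 rad of skew against my estimate of the holder's direction. That is close to the 0.03 limit but about the size of the pixel error.
- **Depth:** The 56 mm is good to only about 2 mm; the limit is 60.
- **Downward force:** The tool tilted about 0.05 to 0.07 rad while pressing, which added up to 15 N downward on the prong ends. One reading mid-press also dipped to 9.5 N.

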